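Empty the dosing hopper into the collecting pan

ROBOT

A 7-joint arm with a two-finger parallel gripper is mounted at the origin on the work surface. World frame = base frame: x ahead of the robot, y to its left, z up, the work surface at z = 0. Lengths are in m, angles in rad, forces in N, time in s.
With the tool pointing down it reaches from about 0.425 to 0.925 m from the base axis. Payload 6.8 kg.
Tool frame: the origin (TCP) lies on the centre line of the jaws, within the pads' length; the fingertips stand 8 mm ahead of it and the grasp point (between the pads) lies 11 mm behind it (bot.tips_ahead is the distance from the TCP to the fingertips, in m); z points along the fingers, y is the line along which they close (so a half turn about z gives the same grasp; the last joint's range is limited). The gripper opens to 85 mm and grips with 20 to 120 N. Pads are 22 mm wide; open, the fingers measure 114 mm over their backs; the gripper's body (76 mm by 85 mm) begins 54 mm behind the grasp point. The pads swing forward as they close: fully open they stand 13 mm farther back than shut.
Start: joints at [-1.241, 0.477, 0.022, 1.555, -0.011, 1.109, -0.083], TCP at [0.286, 0.611, 0.239] pointing down, gripper open.
Joint ranges: [-2.96, 2.96], [-0.34, 2.1], [-1.41, 1.46], [0.24, 2.44], [-1.37, 4.51], [0.17, 1.92], [-2.96, 2.96]. Speed limits (rad/s): [2.39, 2.39, 3.14, 3.14, 3.14, 3.14, 3.14].

INTERFACE

Orientations are given as a unit quaternion [w, x, y, z].
In Python, from station import bot gives the robot as it stands.
- The arm moves only by the tool send_rows, never from a script. Its argument "deltas" is text: rows parted by semicolons, each of 4 numbers parted by spaces: the shift along the tool's x, y, z in m, then the turn about the tool's z in degrees. In form: x y z spin; .... A call has 1 to 5 rows; each row is the pose to reach, as a shift and turn from the pose commanded when the call began, along the tool's axes at that moment; what a row does not reach only later rows make up. A row lasts 1/10 s, in which the tool goes at most 50 mm and 8.59 degrees, less where a joint would pass 70% of its speed; a pose out of reach is approached as far as the arm can. A call with a gripper value outside its range is refused whole. "claw" is the opening, from 0 (shut) to 1 (fully open), set as the call begins (left out, the last holds). The fingers move at their own pace and stop on an object; "force" is the grip in N (left out, the last holds). Time passes only in rows, so rows that repeat a pose let the fingers close. It gives the time, the measured TCP pose, the force, the opening and the grip force at its end, in the units of the state.
- bot.get_obs(): the state, without advancing time (a new reading comes with each control period).
- bot.read_camera(name): name is "scene" or "top"; returns a dict with "img" (480x640x3 uint8, red, green, blue), "depth" (480x640 float32, m along the optical axis (not along the pixel's ray), 0 where there is no reading), "fx", "fy", "cx", "cy" (pixels), "camera_from_world" (4x4, takes a point from world to camera coordinates). Camera axes: x right, y up, looking along -z (the intrinsics and any distortion apply to the point x, -y, -z); pixel columns grow to the right and rows downward; lengths in m; the calibration is good to about 2 mm. A picture is of the moment at which its call begins.
- bot.hand_in(): hands the job in; it is judged then, once.
Trained networks look in a picture, given as the dict that the camera call returned (one of the last four; its "shot" number tells which), for a name from the list of things; names that differ only in an ending like _2 or _b are one class to them, and where a whole thing is asked for, a point or a joint stands for the part that bears it (a point fixed in the world has none). Each returns a list of dicts, best first, with "confidence" (0 to 1); they miss things now and then, are a little off and sometimes report something else, mostly with a low value. They report only what shows in the picture. A call takes as long as a camera call.
- bot.masks_of(picture, query): "mask" (480x640 bool, what is visible of it).
- bot.landmark_of(picture, query): "xyz" ([x, y, z] in m, in world coordinates, good to about 4 mm: a listed point, or the origin of a listed thing).
The state is a dict: "t": time; "q": joint angles; "joint_vel": joint speeds; "joint_torque": joint torques, N m; "eef_pos": TCP position; "tool_rot": TCP orientation; "contact_force": force on the tool from outside, world axes, zero at the start; "torque": the same for the moment, N m; "gripper_width": opening from 0.0 (shut) to 1.0 (fully open); "grasp_force": force on a finger pad.
Only numpy, scipy, OpenCV 4.12 (cv2) and the standard library are available. Lean on these libraries where they do the work, as an engineer would, in place of code of your own. Each camera call takes 0.05 s, during which the arm holds its last target. There are 200 camera calls.

TASK

Slide the empty collecting pan along the bench until it stands centrally under the dosing hopper, then pull out the hopper's slanted latch pin so that its floor drops open and all six milling balls fall into the pan. Let go and leave the pan with the balls standing under the hopper; do not disturb the jar, the beaker or the weighing boats.

Things in the scene. Friction and masses are not known exactly. Their poses are not given: they have to be found in the camera images.
- hopper: dosing hopper, bolted to the bench. Origin on the bench under the middle of its square steel chute; z up, its front (-x) with the latch faces the robot within 0.3 rad. Chute: 72 mm square outside, 64 inside, its floor (the drop floor) 135 mm up. Two 20 mm square posts stand at the back (x = +62, y = +-92 mm); below the chute its front and sides are open, so the pan comes in there
- bin_front (a point): middle of the lower edge of the feed bin's front wall. The feed bin on top of the chute widens forwards: x -80 to +36 mm, y +-36 mm in the hopper's frame, its front wall 240 to 285 mm up. It overhangs towards the latch knob, 18 mm behind the knob's middle, so that a gripper coming straight down on the knob hits it
- stop_bar (a point): middle of the front face of a low stop bar between the rear posts, 10 to 30 mm up, at x = +57 mm in the hopper's frame. A pan pushed against it has its middle at x = -5 mm, right under the chute
- flap (a joint): the drop floor, a plate hinged along the chute's rear lower edge (x = +40 mm, 133 mm up in the hopper's frame); 0 = level; shut it reads 0 to 0.03 (a little play); positive = swung down, 1.25 rad = fully open, its free end then hangs 44 mm above the bench, clear of the pan. It falls open by itself when the latch pin is out, and stays open
- latch (a joint): the latch pin's travel along its own axis, in m: 0 to 0.004 at the start (in: the pin holds up the floor's front bar), 0.03 = fully pulled out, at a stop. The floor lets go between 0.012 and 0.022. No spring: about 3 N of friction, it stays where it is left
- knob (a point): middle of the round knob on the latch pin, 22 mm diameter, 32 mm long along the pin. Its z axis is the pin's axis and points out of the latch: up and towards the robot, 35 degrees from vertical in the hopper's x-z plane; y = hopper's y. Pushed in, it lies at x = -98, y = 0 mm, 183 mm up in the hopper's frame. The pin's guide block, 30 mm wide, begins 31 mm from it down the axis
- pan_in (a point): middle of the inner floor of the loose, empty steel collecting pan, 4 mm above its underside. Pan 124 mm square outside, 116 inside, walls 32 mm high; x axis points away from its handle, z up; about 350 g
- pan_grip (a point): point to hold on the pan's upright grip: 165 mm from the pan's middle along the pan's -x, 40 mm above the bench; the grip is 36 mm long (pan's x), 16 mm wide (pan's y), its top 60 mm up, at the end of a flat handle 22 mm wide. Same axes as the pan. The pan slides on the bench; it is too heavy in front to be lifted level by the grip
- ball0_center (a point): centre of white ceramic milling ball 1 of 6, 20 mm diameter, 22 g, lying loose on the drop floor in the chute at the start
- ball1_center (a point): centre of white ceramic milling ball 2 of 6, 20 mm diameter, 22 g, lying loose on the drop floor in the chute at the start
- ball2_center (a point): centre of white ceramic milling ball 3 of 6, 20 mm diameter, 22 g, lying loose on the drop floor in the chute at the start
- ball3_center (a point): centre of white ceramic milling ball 4 of 6, 20 mm diameter, 22 g, lying loose on the drop floor in the chute at the start
- ball4_center (a point): centre of white ceramic milling ball 5 of 6, 20 mm diameter, 22 g, lying loose on the drop floor in the chute at the start
- ball5_center (a point): centre of white ceramic milling ball 6 of 6, 20 mm diameter, 22 g, lying loose on the drop floor in the chute at the start
- jar_mid (a point): bystander: middle of a white plastic jar, 62 mm diameter, 95 mm high, loose on the bench
- beaker_mid (a point): bystander: middle of a glass beaker, 72 mm diameter, 90 mm high, loose on the bench
- boats_mid (a point): bystander: middle of a stack of blue weighing boats, 90 mm square, 22 mm high, loose on the bench

How it is judged:
By the outcome, as a careful person would: the job done as asked, in the order asked, and still so for the second after the job is handed in, with the robot touching nothing.
It also fails if it takes over 64 s, if anything falls off the work surface, if the arm or the gripper's body presses on something with over 40 N, if the wrist force passes 120 N, or if a joint passes its speed limit or range.

## Working session

There is one attempt and no reset: what is moved stays moved. The work goes in short steps, Python scripts to look and compute and a tool call to move; the robot and the scene stay as the last step left them, time stands still between calls to the robot, and variables do not carry over. Pictures are saved under pics/ and viewed, at most 10 in all, crops included, and the job is handed in when it is done.

Besides the shell and the picture viewer there is one more tool, called after ">>>" as a command line: name --argument value ..., lists and objects as JSON in quotes. send_rows: Moves the arm, as the interface text tells. Its arguments: {"type":"object","properties":{"deltas":{"type":"string"},"claw":{"type":"number"},"force":{"type":"number"}},"required":["deltas"]}

```bash
mkdir -p pics; cat > h.py <<'E'
import numpy as np, cv2
from station import bot
from scipy.spatial.transform import Rotation as R
np.set_printoptions(precision=4,suppress=True)
def marks(names,cams=("scene","top"),save=None):
    for c in cams:
        p=bot.read_camera(c)
        if save: cv2.imwrite(f"pics/{save}_{c}.png",p["img"][:,:,::-1])
        for n in names:
            for d in bot.landmark_of(p,n)[:2]: print(c,n,np.round(d["xyz"],4),round(d["confidence"],2))
def tool():
    o=bot.get_obs(); w,x,y,z=o["tool_rot"]; return np.array(o["eef_pos"]),R.from_quat([x,y,z,w]),o
E
python3 - <<'E'
from h import *
marks("hopper bin_front stop_bar knob pan_in pan_grip jar_mid beaker_mid boats_mid ball0_center".split(),save="a")
p,r,o=tool();print(o);print(r.as_matrix())
E
```

```text
scene hopper [ 0.6977 -0.0465 -0.0005] 0.58
scene bin_front [ 0.6197 -0.04    0.2388] 0.87
scene stop_bar [ 0.7592 -0.0541  0.0209] 0.58
scene pan_in [ 0.6561 -0.3071  0.0046] 0.86
scene pan_grip [ 0.4916 -0.3241  0.0387] 0.79
scene jar_mid [0.6303 0.2808 0.0471] 0.88
scene beaker_mid [ 0.5853 -0.4747  0.0474] 0.56
scene boats_mid [0.5551 0.4808 0.0086] 0.59
scene ball0_center [ 0.5839 -0.4747  0.0464] 0.67
top hopper [ 0.6986 -0.0484 -0.0006] 0.75
top bin_front [ 0.6144 -0.0369  0.241 ] 0.93
top knob [ 0.6022 -0.0323  0.1853] 0.41
top pan_in [ 0.6561 -0.3078  0.0032] 0.61
top pan_grip [ 0.4914 -0.3238  0.0411] 0.61
top jar_mid [0.6361 0.2743 0.0484] 0.9
top beaker_mid [ 0.5873 -0.4721  0.0465] 0.72
top boats_mid [0.5547 0.4828 0.0113] 0.84
top ball0_center [ 0.6815 -0.0331  0.145 ] 0.24
{'t': 1.1, 'q': array([-1.2411,  0.477 ,  0.0225,  1.5554, -0.0115,  1.1093, -0.0831]), 'joint_vel': array([-0.0002,  0.0005, -0.0015, -0.0007,  0.0006, -0.0005,  0.    ]), 'joint_torque': array([ -0.0008, -59.634 ,   1.6053, -28.1545,   0.0124,   0.0018,
         0.    ]), 'eef_pos': array([0.2862, 0.6113, 0.2393]), 'tool_rot': array([0.    , 0.2172, 0.9761, 0.    ]), 'contact_force': array([-0.0022, -0.039 ,  0.217 ]), 'torque': array([-0.0032,  0.0187, -0.0705]), 'grasp_force': 0.0, 'gripper_width': 0.9994355912492787}
[[-0.9057  0.424   0.    ]
 [ 0.424   0.9057  0.    ]
 [-0.      0.     -1.    ]]
```

View pics/a_scene.png

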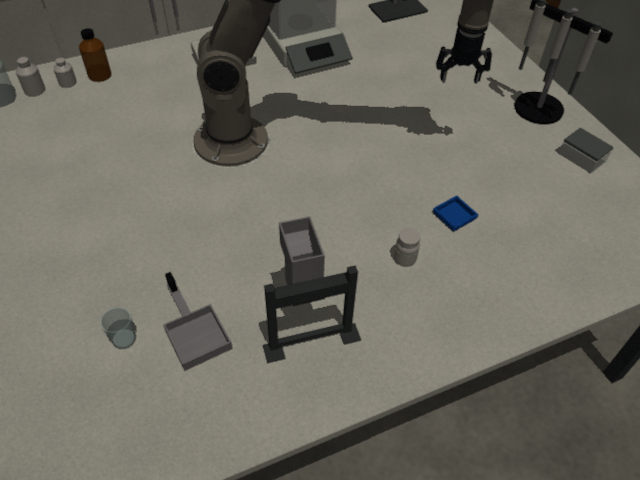

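View pics/a_top.png

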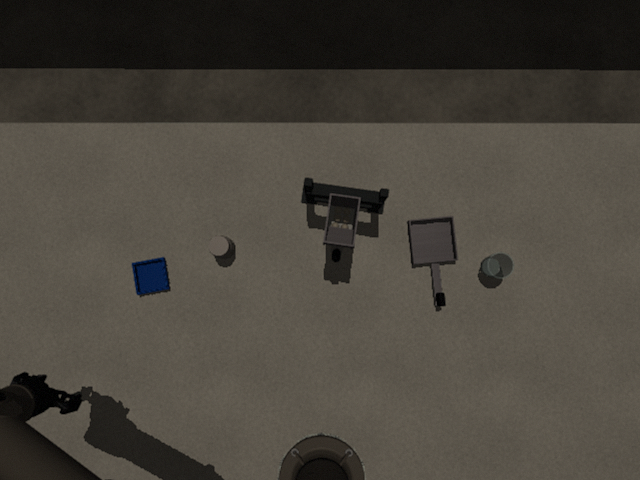

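The top view shows the pan (433,243) with its grip at (440,298), the hopper at (343,220) with its knob at (336,255), the jar at (221,246) and the beaker at (495,265). Both views agree to within a few mm. Next I'll write a helper that works out the moves, then go to the pan grip.

```bash
cat >> h.py <<'E'
def rows(*wps,base=None):
    """wps: (x,y,z,yaw_deg of tool y axis); prints tool-axis shift and spin from present pose (or base) """
    p,r,o=tool()
    print("t",o["t"],"tcp",p,"F",np.round(o["contact_force"],1),"w",round(o["gripper_width"],3),"gf",o["grasp_force"])
    yv=r.as_matrix()[:,1]; y0=np.degrees(np.arctan2(yv[1],yv[0])); print("yaw",round(y0,2),"tilt z",r.as_matrix()[:,2])
    for w in wps:
        d=r.inv().apply(np.array(w[:3])-p); s=-((w[3]-y0+180)%360-180)
        print(w,"->",np.round(d,4),round(s,2))
E
python3 - <<'E'
from h import *
rows((.40,.42,.26,64.9),(.47,.2,.26,0),(.47,0,.26,-40),(.47,-.15,.26,-84),(.4915,-.324,.12,-84.3))
E
```

```text
t 1.1 tcp [0.2862 0.6113 0.2393] F [-0.  -0.   0.2] w 0.999 gf 0.0
yaw 64.91 tilt z [ 0.  0. -1.]
(0.4, 0.42, 0.26, 64.9) -> [-0.1842 -0.125  -0.0207] 0.01
(0.47, 0.2, 0.26, 0) -> [-0.3409 -0.2946 -0.0207] 64.91
(0.47, 0, 0.26, -40) -> [-0.4257 -0.4757 -0.0207] 104.91
(0.47, -0.15, 0.26, -84) -> [-0.4893 -0.6116 -0.0207] 148.91
(0.4915, -0.324, 0.12, -84.3) -> [-0.5825 -0.7601  0.1193] 149.21
```

>>> send_rows --deltas "-0.037 -0.025 -0.004 8; -0.074 -0.05 -0.008 16; -0.11 -0.075 -0.012 24; -0.147 -0.1 -0.016 32; -0.184 -0.125 -0.02 40"

```text
t: 1.6
eef_pos: [0.4005, 0.4186, 0.2597]
tool_rot: [-0.0, 0.54, 0.841, 0.0]
contact_force: [1.3, 0.2, -0.8]
gripper_width: 1.002
grasp_force: 0.0
```

```bash
python3 - <<'E'
from h import *
rows((.47,.2,.26,-10))
E
```

```text
t 1.6 tcp [0.4005 0.4186 0.2597] F [ 1.3  0.2 -0.8] w 1.002 gf 0.0
yaw 24.59 tilt z [ 0.0002  0.0006 -1.    ]
(0.47, 0.2, 0.26, -10) -> [-0.2276 -0.0278 -0.0004] 34.59
```

>>> send_rows --deltas "-0.046 -0.006 0 8; -0.092 -0.012 0 16; -0.138 -0.017 0 24; -0.183 -0.022 0 32; -0.228 -0.028 0 40"

```text
t: 2.1
eef_pos: [0.4709, 0.1998, 0.2597]
tool_rot: [-0.0, 0.796, 0.606, 0.001]
contact_force: [1.1, -0.4, -0.7]
gripper_width: 0.997
grasp_force: 0.0
```

```bash
python3 - <<'E'
from h import *
rows((.47,0,.26,-55),(.47,-.05,.26,-55))
E
```

```text
t 2.1 tcp [0.4709 0.1998 0.2597] F [ 1.1 -0.4 -0.7] w 0.997 gf 0.0
yaw -15.41 tilt z [ 0.0007  0.0008 -1.    ]
(0.47, 0, 0.26, -55) -> [-0.1929  0.0522 -0.0005] 39.59
(0.47, -0.05, 0.26, -55) -> [-0.2411  0.0655 -0.0005] 39.59
```

>>> send_rows --deltas "-0.045 0.013 0 8; -0.09 0.026 0 16; -0.135 0.039 0 24; -0.18 0.05 0 32; -0.225 0.062 0 40"

```text
t: 2.6
eef_pos: [0.4715, -0.0336, 0.2596]
tool_rot: [-0.0, 0.955, 0.297, 0.001]
contact_force: [0.7, -0.3, 0.4]
gripper_width: 1.003
grasp_force: 0.0
```

```bash
python3 - <<'E'
from h import *
rows((.49,-.22,.2,-84.3),(.491,-.324,.12,-84.3))
E
```

```text
t 2.6 tcp [ 0.4715 -0.0336  0.2596] F [ 0.7 -0.3  0.4] w 1.003 gf 0.0
yaw -55.4 tilt z [ 0.0009  0.0008 -1.    ]
(0.49, -0.22, 0.2, -84.3) -> [-0.0907  0.164   0.0595] 28.9
(0.491, -0.324, 0.12, -84.3) -> [-0.149   0.2502  0.1394] 28.9
```

>>> send_rows --deltas "-0.022 0.041 0.015 7; -0.045 0.082 0.03 14; -0.068 0.123 0.045 21; -0.09 0.164 0.06 28.9; -0.11 0.197 0.09 28.9"

```text
t: 3.1
eef_pos: [0.496, -0.2594, 0.1701]
tool_rot: [0.001, 0.999, 0.051, 0.002]
contact_force: [0.9, 1.0, 0.7]
gripper_width: 1.002
grasp_force: 0.0
```

```bash
python3 - <<'E'
from h import *
rows((.487,-.3243,.12,-84.3),(.487,-.3243,.028,-84.3))
E
```

```text
t 3.1 tcp [ 0.496  -0.2594  0.1701] F [0.9 1.  0.7] w 1.002 gf 0.0
yaw -84.21 tilt z [ 0.0041 -0.0022 -1.    ]
(0.487, -0.3243, 0.12, -84.3) -> [-0.0157  0.0635  0.0502] 0.09
(0.487, -0.3243, 0.028, -84.3) -> [-0.0161  0.0633  0.1422] 0.09
```

>>> send_rows --deltas "-0.008 0.032 0.02 0; -0.016 0.0635 0.045 0; -0.016 0.0635 0.085 0; -0.016 0.0635 0.12 0; -0.016 0.0635 0.142 0" --claw 0.7

```text
t: 3.6
eef_pos: [0.4841, -0.3207, 0.0247]
tool_rot: [-0.001, 0.999, 0.052, -0.001]
contact_force: [0.4, 0.9, -0.0]
gripper_width: 0.699
grasp_force: 0.0
```

```bash
python3 - <<'E'
from h import *
marks(["pan_grip","pan_in"],save="b")
rows((.487,-.3243,.028,-84.3))
E
```

```text
scene pan_grip [ 0.4925 -0.3212  0.0367] 0.59
scene pan_in [ 0.6564 -0.3071  0.0047] 0.92
top pan_grip [ 0.4955 -0.3243  0.0396] 0.88
top pan_in [ 0.6577 -0.3105  0.0021] 0.79
t 3.9 tcp [ 0.4861 -0.3218  0.0288] F [-0.6  0.6 -0.2] w 0.701 gf 0.0
yaw -83.98 tilt z [ 0.0022 -0.0012 -1.    ]
(0.487, -0.3243, 0.028, -84.3) -> [0.0006 0.0026 0.0008] 0.32
```

>>> send_rows --deltas "0 0.0025 0 0; 0 0.0025 0 0; 0 0.0025 0 0; 0 0.0025 0 0; 0 0.0025 0 0" --claw 0 --force 50

```text
t: 4.4
eef_pos: [0.486, -0.3242, 0.0284]
tool_rot: [0.0, 0.999, 0.052, 0.001]
contact_force: [-0.3, 0.1, 6.5]
gripper_width: 0.181
grasp_force: 61.2
```

```bash
python3 - <<'E'
from h import *
marks(["hopper","bin_front","knob","stop_bar","pan_in","pan_grip"],)
# pan middle wanted in hopper frame; grip held where: offset from TCP
rows((.44,-.32,.028,-84))
E
```

```text
scene hopper [ 0.6973 -0.0487  0.0039] 0.64
scene bin_front [ 0.6154 -0.0381  0.2388] 0.78
scene bin_front [ 0.7594 -0.0531  0.0171] 0.52
scene stop_bar [ 0.7585 -0.0511  0.0209] 0.72
scene pan_in [ 0.6567 -0.3067  0.0055] 0.86
scene pan_grip [ 0.4878 -0.3218  0.0382] 0.56
scene pan_grip [0.5562 0.484  0.0111] 0.32
top hopper [ 0.7007 -0.0486  0.0009] 0.71
top knob [ 0.6045 -0.0326  0.1858] 0.69
top stop_bar [ 0.7576 -0.0564  0.0201] 0.92
top pan_in [ 0.6577 -0.3085  0.0062] 0.76
top pan_in [ 0.6968 -0.0385  0.1449] 0.56
top pan_grip [ 0.4954 -0.3253  0.0391] 0.73
t 5.1 tcp [ 0.486  -0.3242  0.0284] F [0.2 0.8 6.9] w 0.186 gf 61.2002963834675
yaw -84.03 tilt z [ 0.0018 -0.0006 -1.    ]
(0.44, -0.32, 0.028, -84) -> [-0.0453 -0.0089  0.0003] -0.03
```

>>> send_rows --deltas "-0.01 -0.002 0 0; -0.02 -0.003 0 0; -0.03 -0.004 0 0; -0.039 -0.005 0 0; -0.045 -0.005 0 0"

```text
t: 5.6
eef_pos: [0.4413, -0.3237, 0.0284]
tool_rot: [0.001, 0.999, 0.053, 0.002]
contact_force: [5.9, 1.1, 5.2]
gripper_width: 0.179
grasp_force: 61.5
```

```bash
python3 - <<'E'
from h import *
rows((.455,-.17,.028,-90.8),(.4697,-.0167,.028,-97.56))
E
```

```text
t 5.6 tcp [ 0.4413 -0.3237  0.0284] F [5.9 1.1 5.2] w 0.179 gf 61.54393452568911
yaw -83.97 tilt z [ 0.0036 -0.0011 -1.    ]
(0.455, -0.17, 0.028, -90.8) -> [ 0.0298 -0.1514  0.0002] 6.83
(0.4697, -0.0167, 0.028, -97.56) -> [ 0.0605 -0.3024  0.0001] 13.59
```

>>> send_rows --deltas "0.003 -0.02 0 0.8; 0.009 -0.05 0 2; 0.016 -0.08 0 3.6; 0.023 -0.115 0 5.2; 0.03 -0.15 0 6.8"

```text
t: 6.1
eef_pos: [0.454, -0.1733, 0.0283]
tool_rot: [0.002, 1.0, -0.01, 0.001]
contact_force: [-0.2, -6.7, 7.2]
gripper_width: 0.18
grasp_force: 60.5
```

>>> send_rows --deltas "0.009 -0.035 0 1.5; 0.018 -0.07 0 3; 0.027 -0.105 0 4.5; 0.034 -0.135 0 6; 0.038 -0.15 0 6.8"

```text
t: 6.6
eef_pos: [0.4943, -0.0232, 0.0283]
tool_rot: [0.002, 0.998, -0.067, 0.001]
contact_force: [-3.2, -8.4, 12.1]
gripper_width: 0.183
grasp_force: 61.5
```

```bash
python3 - <<'E'
from h import *
marks(["pan_in","pan_grip"],save="c")
rows((.4697,-.0167,.028,-97.56),(.5242,-.024,.028,-97.56))
E
```

```text
scene pan_in [ 0.663  -0.0495  0.0049] 0.95
scene pan_grip [ 0.5013 -0.0214  0.0358] 0.73
top pan_in [ 0.6627 -0.0442  0.0072] 0.75
top pan_in [ 0.5869 -0.4731  0.0473] 0.18
t 6.9 tcp [ 0.4948 -0.0214  0.0283] F [ 0.6  3.  11.6] w 0.177 gf 61.5005556010874
yaw -97.64 tilt z [ 0.0019  0.0013 -1.    ]
(0.4697, -0.0167, 0.028, -97.56) -> [-0.0255 -0.0013  0.0003] -0.08
(0.5242, -0.024, 0.028, -97.56) -> [ 0.0294 -0.0013  0.0004] -0.08
```

View pics/c_top.png

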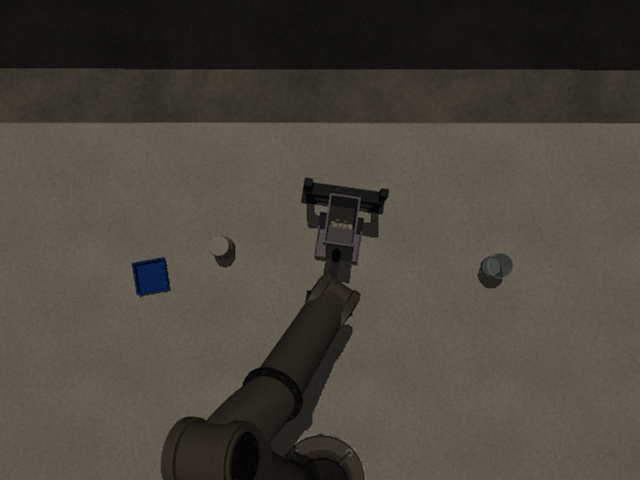

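The pan is in front of the hopper, square to it and between the posts, about 30 mm short of the stop. The wrist at (335,290) comes near the knob, so I'll check that clearance from depth before pushing in.

```bash
cat >> h.py <<'E'
H0=np.array([.6992,-.0472,0]); YH=-.132
RH=R.from_euler('z',YH)
def cloud(c):
    p=bot.read_camera(c); v,u=np.mgrid[:480,:640]; d=p["depth"]
    P=np.stack([(u-p["cx"])/p["fx"]*d,-(v-p["cy"])/p["fy"]*d,-d],-1)
    T=np.linalg.inv(p["camera_from_world"]); W=P@T[:3,:3].T+T[:3,3]; W[d==0]=np.nan
    return p,W,RH.inv().apply((W-H0).reshape(-1,3)).reshape(W.shape)
E
python3 - <<'E'
from h import *
for c in("top","scene"):
    p,W,Hh=cloud(c); X,Y,Z=Hh[...,0],Hh[...,1],Hh[...,2]
    for lo in np.arange(.04,.5,.03):
        m=(Z>lo)&(Z<=lo+.03)&(abs(Y)<.12)&(X>-.26)&(X<.12)
        if m.sum():
            xs=np.sort(X[m]); g=xs[np.r_[0,np.where(np.diff(xs)>.008)[0]+1]]; e=xs[np.r_[np.where(np.diff(xs)>.008)[0],-1]]
            print(c,round(lo,2),m.sum(),[(round(a*1e3),round(b*1e3)) for a,b in zip(g,e)])
E
```

```text
top 0.04 26 [(54, 61)]
top 0.07 31 [(54, 59)]
top 0.1 45 [(-214, -192), (-13, 8), (22, 36), (54, 56)]
top 0.13 578 [(-86, -70), (-21, 36), (54, 58)]
top 0.16 158 [(-96, -71), (-22, -13), (-4, 45), (54, 57)]
top 0.19 1033 [(-113, -85), (-77, -77), (-42, 11), (19, 74)]
top 0.22 550 [(-78, 36), (44, 76)]
top 0.25 192 [(-78, -35), (-26, 38), (54, 74)]
top 0.28 289 [(-180, -165), (-77, 39)]
top 0.31 1 [(-164, -164)]
top 0.34 137 [(-226, -145)]
top 0.37 502 [(-246, -151)]
top 0.4 627 [(-259, -171)]
top 0.43 421 [(-259, -202)]
top 0.46 408 [(-260, -219)]
top 0.49 294 [(-260, -238)]
scene 0.04 191 [(-211, -176), (55, 80)]
scene 0.07 247 [(-214, -182), (59, 79)]
scene 0.1 324 [(-219, -179), (44, 47), (57, 80)]
scene 0.13 259 [(-210, -167), (-27, -23), (-15, 4), (46, 80)]
scene 0.16 637 [(-210, -162), (-34, 24), (60, 79)]
scene 0.19 1996 [(-210, -161), (-77, -74), (-64, -64), (-55, 80)]
scene 0.22 1445 [(-205, -161), (-77, 43), (55, 80)]
scene 0.25 1045 [(-213, -157), (-79, 44), (57, 78)]
scene 0.28 645 [(-204, -161), (-78, 43)]
scene 0.31 197 [(-203, -144)]
scene 0.34 583 [(-240, -140)]
scene 0.37 807 [(-239, -149)]
scene 0.4 800 [(-257, -172)]
scene 0.43 647 [(-259, -200)]
scene 0.46 597 [(-260, -216)]
scene 0.49 390 [(-260, -235)]
```

>>> send_rows --deltas "0.007 -0.002 0 0; 0.014 -0.003 0 0; 0.02 -0.003 0 0; 0.025 -0.003 0 0; 0.028 -0.003 0 0"

```text
t: 7.5
eef_pos: [0.5066, -0.0226, 0.0278]
tool_rot: [-0.004, 0.998, -0.068, -0.014]
contact_force: [-48.3, 5.5, 76.1]
gripper_width: 0.182
grasp_force: 91.6
```

>>> send_rows --deltas "0.0015 0 0 0; 0.003 0 0 0; 0.0045 0 0 0; 0.006 0 0 0; 0.006 0 0 0"

```text
t: 8.0
eef_pos: [0.5127, -0.0234, 0.0278]
tool_rot: [-0.004, 0.998, -0.068, -0.014]
contact_force: [-44.2, 4.8, 70.0]
gripper_width: 0.181
grasp_force: 90.7
```

```bash
python3 - <<'E'
from h import *
for c in("top","scene"):
    p,W,Hh=cloud(c)
    cv2.imwrite(f"pics/d_{c}.png",p["img"][:,:,::-1])
    for n in ("pan_in","pan_grip","hopper","stop_bar"):
        for d in bot.landmark_of(p,n)[:1]: print(c,n,RH.inv().apply(d["xyz"]-H0),round(d["confidence"],2))
    for d in bot.masks_of(p,"pan_in")[:1]:
        q=Hh[d["mask"]]; q=q[(q[:,2]>.029)&(q[:,2]<.042)&(q[:,0]>-.1)]; print("rim",len(q),np.nanpercentile(q,[1,99],axis=0) if len(q) else "")
rows((.5242,-.024,.028,-97.56))
E
```

```text
top pan_in [0.021  0.0084 0.1434] 0.65
top pan_grip [-0.2168  0.507   0.0108] 0.29
top hopper [-0.0032 -0.0018 -0.0007] 0.82
top stop_bar [ 0.0596 -0.0018  0.0205] 0.66
rim 132 [[-0.077  -0.0657  0.0293]
 [ 0.0467  0.0575  0.0406]]
scene pan_in [-0.019  -0.0039  0.0059] 0.78
scene pan_grip [-0.1796  0.0016  0.0343] 0.66
scene hopper [-0.0011 -0.0007  0.0028] 0.71
scene stop_bar [0.0623 0.0028 0.0189] 0.77
rim 128 [[-0.0102 -0.0634  0.0292]
 [ 0.0514  0.0605  0.0368]]
t 8.6 tcp [ 0.5127 -0.0234  0.0278] F [-44.2   6.2  69.8] w 0.183 gf 90.69951040903106
yaw -97.82 tilt z [-0.0274  0.0096 -0.9996]
(0.5242, -0.024, 0.028, -97.56) -> [ 0.0115 -0.001  -0.0005] -0.26
```

```bash
python3 - <<'E'
from h import *
o=tool()[2]; print(o["q"],o["joint_torque"],o["torque"])
E
```

```text
[-0.5951  0.6573  0.6905  2.1027 -0.7081  0.659  -1.1163] [  1.4528 -27.4226   6.2866 -30.6956  -4.064  -12.8713   0.2826] [ 0.7376  9.8752 -0.1819]
```

View pics/d_scene.png

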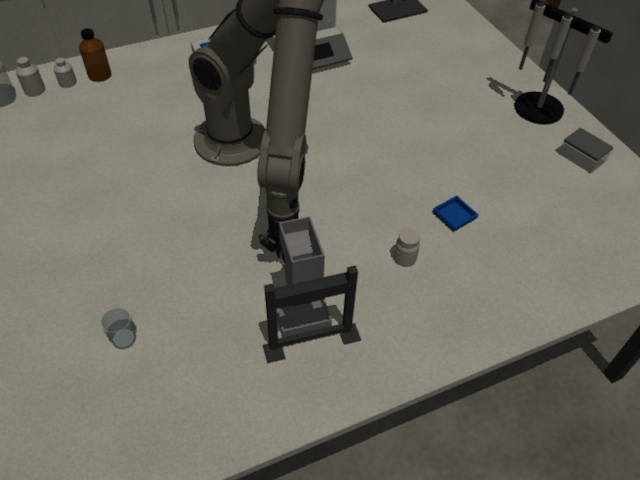

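Force is 44 N back and 70 N up, with a 1.6° tilt: the tool seems to be pressing the pan down. I'll release to unload it and then re-read.

>>> send_rows --deltas "0 0 0 0; 0 0 0 0; 0 0 0 0" --claw 0.45

```text
t: 8.9
eef_pos: [0.5277, -0.0233, 0.0272]
tool_rot: [0.0, 0.998, -0.066, -0.0]
contact_force: [0.3, -0.8, -1.1]
gripper_width: 0.452
grasp_force: 0.0
```

```bash
python3 - <<'E'
from h import *
rows((.5242,-.024,.028,-97.56))
print(tool()[2]["q"],tool()[2]["torque"])
for c in("top","scene"):
    p,W,Hh=cloud(c)
    for n in ("pan_in","pan_grip"):
        for d in bot.landmark_of(p,n)[:1]: print(c,n,RH.inv().apply(d["xyz"]-H0),round(d["confidence"],2))
E
```

```text
t 8.9 tcp [ 0.5277 -0.0233  0.0272] F [ 0.3 -0.8 -1.1] w 0.452 gf 0.0
yaw -97.6 tilt z [-0.0005 -0.     -1.    ]
(0.5242, -0.024, 0.028, -97.56) -> [-0.0034  0.0011 -0.0008] -0.04
[-0.5947  0.6637  0.6859  2.088  -0.715   0.6374 -1.116 ] [-0.0646 -0.0756  0.0089]
top pan_in [-0.0163 -0.0049  0.0036] 0.9
scene pan_in [-0.0168 -0.0051  0.0062] 0.81
scene pan_grip [-0.1794  0.0024  0.0358] 0.61
```

>>> send_rows --deltas "0 0 -0.025 0; 0 0 -0.052 0; -0.025 0 -0.052 0; -0.055 0 -0.052 0; -0.055 0 -0.052 0"

```text
t: 9.7
eef_pos: [0.4695, -0.0155, 0.0787]
tool_rot: [-0.001, 0.998, -0.066, -0.002]
contact_force: [0.6, -0.3, 0.9]
gripper_width: 0.452
grasp_force: 0.0
```

>>> send_rows --deltas "0 0 0 0; 0 0 0.02 0; 0 0 0.04 0; 0 0 0.056 0; 0 0 0.056 0" --claw 0

```text
t: 10.2
eef_pos: [0.4738, -0.0161, 0.0219]
tool_rot: [0.0, 0.998, -0.066, -0.001]
contact_force: [-0.8, -0.2, 1.2]
gripper_width: 0.001
grasp_force: 0.0
```

>>> send_rows --deltas "0.005 0 0 0; 0.01 0 0 0; 0.014 0 0 0; 0.018 0 0 0; 0.022 0 0 0"

```text
t: 10.7
eef_pos: [0.4953, -0.0186, 0.0234]
tool_rot: [-0.0, 0.998, -0.066, -0.001]
contact_force: [-3.3, 0.7, 2.3]
gripper_width: 0.0
grasp_force: 0.0
```

```bash
python3 - <<'E'
from h import *
rows((.5242,-.024,.028,-97.56))
print(RH.inv().apply(tool()[0]-H0))
for c in("top","scene"):
    p,W,Hh=cloud(c)
    for n in ("pan_in","pan_grip"):
        for d in bot.landmark_of(p,n)[:1]: print(c,n,RH.inv().apply(d["xyz"]-H0),round(d["confidence"],2))
    if c=="scene": cv2.imwrite("pics/e.png",cv2.resize(p["img"][200:380,200:420,::-1],None,fx=3.2,fy=3.2,interpolation=cv2.INTER_CUBIC))
E
```

```text
t 10.7 tcp [ 0.4953 -0.0186  0.0234] F [-3.3  0.7  2.3] w 0.0 gf 0.0
yaw -97.58 tilt z [-0.0011  0.0005 -1.    ]
(0.5242, -0.024, 0.028, -97.56) -> [ 0.0294  0.0015 -0.0046] -0.02
[-0.2059  0.0015  0.0234]
top pan_grip [-0.1697 -0.0029  0.0398] 0.65
scene pan_in [-0.0111 -0.002   0.0073] 0.66
scene pan_grip [-0.173   0.0018  0.0352] 0.68
```

View pics/e.png

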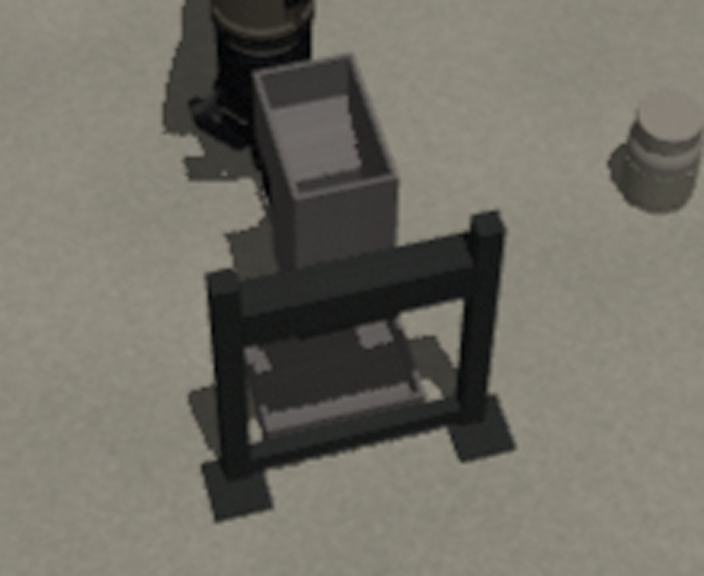

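Now the pan slides freely with about 3 N; its rear edge (262–425, 395–430) is close to the stop bar. I'll continue slowly until contact.

>>> send_rows --deltas "0.002 0 0 0; 0.004 0 0 0; 0.006 0 0 0; 0.006 0 0 0"

```text
t: 11.4
eef_pos: [0.5002, -0.0196, 0.0228]
tool_rot: [-0.0, 0.998, -0.066, -0.001]
contact_force: [-4.7, 0.3, -0.3]
gripper_width: -0.0
grasp_force: 0.0
```

>>> send_rows --deltas "0.001 0 0 0; 0.002 0 0 0; 0.003 0 0 0; 0.003 0 0 0"

```text
t: 11.8
eef_pos: [0.5001, -0.0198, 0.0222]
tool_rot: [-0.0, 0.998, -0.066, -0.004]
contact_force: [-10.8, 0.8, 4.0]
gripper_width: 0.002
grasp_force: 0.0
```

>>> send_rows --deltas "0.001 0 0 0; 0.002 0 0 0; 0.003 0 0 0; 0.003 0 0 0"

```text
t: 12.2
eef_pos: [0.5001, -0.0203, 0.0214]
tool_rot: [-0.001, 0.998, -0.067, -0.007]
contact_force: [-16.4, -0.2, 3.8]
gripper_width: -0.0
grasp_force: 0.0
```

>>> send_rows --deltas "-0.012 0 0 0; -0.03 0 0 0; -0.035 0 -0.04 0; -0.035 0 -0.09 0; -0.035 0 -0.13 0"

```text
t: 12.7
eef_pos: [0.4736, -0.0161, 0.1554]
tool_rot: [0.0, 0.998, -0.066, 0.001]
contact_force: [1.1, 0.2, 0.0]
gripper_width: -0.001
grasp_force: 0.0
```

```bash
python3 - <<'E'
from h import *
for c in("top","scene"):
    p,W,Hh=cloud(c); X,Y,Z=Hh[...,0],Hh[...,1],Hh[...,2]
    for n in ("pan_in","pan_grip","hopper","knob","bin_front","stop_bar"):
        for d in bot.landmark_of(p,n)[:1]: print(c,n,RH.inv().apply(d["xyz"]-H0),round(d["confidence"],2))
    m=(Z>.24)&(Z<.3)&(abs(Y)<.06)&(X>-.1)&(X<.06)
    q=Hh[m][:,:2].astype(np.float32); print("bin",len(q),cv2.minAreaRect(q*1000), np.percentile(q,[1,99],axis=0))
    m=(Z>.155)&(Z<.215)&(abs(Y)<.03)&(X>-.13)&(X<-.083); q=Hh[m]
    print("knob",len(q),np.percentile(q,[2,50,98],axis=0) if len(q) else 0)
rows()
E
```

```text
top pan_in [-0.0207  0.0123  0.1466] 0.35
top pan_grip [-0.1657 -0.0003  0.0395] 0.75
top hopper [-0.0018 -0.0042  0.0029] 0.79
top knob [-0.0964  0.0025  0.1846] 0.58
top bin_front [-0.0842  0.0012  0.2429] 0.76
top stop_bar [ 0.0601 -0.0016  0.0189] 0.81
bin 488 ((-18.98731231689453, -1.5733375549316406), (71.95670318603516, 116.97909545898438), 89.60902404785156) [[-0.0775 -0.0372]
 [ 0.0387  0.0343]]
knob 95 [[-0.1119 -0.0106  0.1835]
 [-0.0984 -0.0008  0.1965]
 [-0.0844  0.0092  0.205 ]]
scene pan_in [-0.0068 -0.0038  0.0044] 0.76
scene pan_grip [-0.1713 -0.002   0.0372] 0.82
scene hopper [ 0.0001 -0.0006  0.0027] 0.92
scene bin_front [-0.0837 -0.003   0.2385] 0.56
scene stop_bar [0.0596 0.0022 0.0163] 0.59
bin 1297 ((-17.485374450683594, 1.9552001953125), (72.87983703613281, 122.99801635742188), 89.57491302490234) [[-0.0763 -0.0343]
 [ 0.0426  0.0378]]
knob 0 0
t 13.4 tcp [ 0.4726 -0.0159  0.153 ] F [-1.  -0.4 -0.2] w -0.0 gf 0.0
yaw -97.61 tilt z [-0.0006 -0.0004 -1.    ]
```

```bash
python3 - <<'E'
from h import *
f=lambda x,z:tuple(H0+RH.apply([x,0,0])+[0,0,z])+(-97.56,)
rows(f(-.19,.18),f(-.145,.18),f(-.125,.18))
E
```

```text
t 13.4 tcp [ 0.4726 -0.0159  0.153 ] F [-1.  -0.4 -0.2] w -0.0 gf 0.0
yaw -97.61 tilt z [-0.0006 -0.0004 -1.    ]
(np.float64(0.5108528779289392), np.float64(-0.02219276889479976), np.float64(0.18), -97.56) -> [ 0.0387  0.0012 -0.027 ] -0.05
(np.float64(0.5554614068405063), np.float64(-0.028115534156557716), np.float64(0.18), -97.56) -> [ 0.0837  0.0011 -0.0271] -0.05
(np.float64(0.5752874196900916), np.float64(-0.03074787427289458), np.float64(0.18), -97.56) -> [ 0.1037  0.0011 -0.0271] -0.05
```

>>> send_rows --deltas "0 0 -0.027 0; 0.02 0.001 -0.027 0; 0.039 0.001 -0.027 0; 0.06 0.001 -0.027 0; 0.084 0.001 -0.027 0" --claw 0.55

```text
t: 13.9
eef_pos: [0.5565, -0.0277, 0.18]
tool_rot: [-0.0, 0.998, -0.066, -0.0]
contact_force: [-0.1, 0.7, -0.6]
gripper_width: 0.554
grasp_force: 0.0
```

>>> send_rows --deltas "0.004 0 0 0; 0.008 0 0 0; 0.012 0 0 0; 0.016 0 0 0; 0.019 0 0 0"

```text
t: 14.4
eef_pos: [0.5746, -0.0301, 0.1803]
tool_rot: [-0.0, 0.998, -0.066, -0.0]
contact_force: [0.2, -0.4, 0.7]
gripper_width: 0.546
grasp_force: 0.0
```

>>> send_rows --deltas "0.001 0 0 0; 0.002 0 0 0; 0.003 0 0 0; 0.003 0 0 0"

```text
t: 14.8
eef_pos: [0.5778, -0.0307, 0.1803]
tool_rot: [-0.0, 0.998, -0.066, -0.0]
contact_force: [-0.2, 0.6, 0.3]
gripper_width: 0.55
grasp_force: 0.0
```

>>> send_rows --deltas "0.001 0 0 0; 0.002 0 0 0; 0.003 0 0 0; 0.003 0 0 0"

```text
t: 15.2
eef_pos: [0.5809, -0.0311, 0.1803]
tool_rot: [0.0, 0.998, -0.066, 0.0]
contact_force: [0.7, 0.1, -0.2]
gripper_width: 0.552
grasp_force: 0.0
```

>>> send_rows --deltas "0.001 0 0 0; 0.002 0 0 0; 0.002 0 0 0"

```text
t: 15.5
eef_pos: [0.5829, -0.0314, 0.1803]
tool_rot: [0.0, 0.998, -0.066, 0.0]
contact_force: [1.0, 0.3, -0.6]
gripper_width: 0.548
grasp_force: 0.0
```

>>> send_rows --deltas "0.001 0 0 0; 0.002 0 0 0; 0.002 0 0 0"

```text
t: 15.8
eef_pos: [0.5848, -0.0316, 0.1803]
tool_rot: [0.0, 0.998, -0.066, 0.0]
contact_force: [-0.3, 0.1, 0.5]
gripper_width: 0.551
grasp_force: 0.0
```

>>> send_rows --deltas "0 0 0 0; 0 0 0 0; 0 0 0 0; 0 0 0 0; 0 0 0 0" --claw 0 --force 60

```text
t: 16.3
eef_pos: [0.5845, -0.0315, 0.1803]
tool_rot: [-0.0, 0.998, -0.066, -0.0]
contact_force: [-1.2, 0.9, 0.6]
gripper_width: 0.216
grasp_force: 58.5
```

```bash
python3 - <<'E'
from h import *
rows(); p=tool()[0]; print(RH.inv().apply(p-H0))
E
```

```text
t 16.3 tcp [ 0.5845 -0.0315  0.1803] F [-1.2  0.9  0.6] w 0.216 gf 58.47924292087555
yaw -97.58 tilt z [-0.0004  0.0003 -1.    ]
[-0.1158  0.0004  0.1803]
```

>>> send_rows --deltas "-0.0015 0 -0.002 0; -0.003 0 -0.004 0; -0.0045 0 -0.0063 0; -0.006 0 -0.0085 0; -0.0069 0 -0.0098 0"

```text
t: 16.8
eef_pos: [0.5776, -0.0306, 0.1902]
tool_rot: [-0.0, 0.998, -0.066, -0.0]
contact_force: [0.9, 0.3, -3.0]
gripper_width: 0.209
grasp_force: 58.6
```

>>> send_rows --deltas "-0.0025 0 -0.0035 0; -0.005 0 -0.007 0; -0.0075 0 -0.0107 0; -0.0095 0 -0.0135 0; -0.0103 0 -0.0147 0"

```text
t: 17.3
eef_pos: [0.5681, -0.0292, 0.2041]
tool_rot: [0.001, 0.998, -0.066, 0.001]
contact_force: [12.9, -2.5, -26.9]
gripper_width: 0.214
grasp_force: 59.1
```

```bash
python3 - <<'E'
from h import *
rows()
for c in("top","scene"):
    p,W,Hh=cloud(c); cv2.imwrite(f"pics/f_{c}.png",cv2.resize(p["img"][140:380,200:460,::-1],None,fx=2.4,fy=2.4))
    for n in ("knob","flap","ball0_center","pan_in"):
        for d in bot.landmark_of(p,n)[:6]: print(c,n,RH.inv().apply(d["xyz"]-H0),round(d["confidence"],2))
E
```

```text
t 17.3 tcp [ 0.5681 -0.0292  0.2041] F [ 12.9  -2.5 -26.9] w 0.214 gf 59.1114342212677
yaw -97.57 tilt z [ 0.002  -0.0012 -1.    ]
top knob [-0.2131  0.5097  0.0101] 0.32Traceback (most recent call last):
  File "<stdin>", line 6, in <module>
ValueError: it knows: ball0_center, ball1_center, ball2_center, ball3_center, ball4_center, ball5_center, beaker_mid, bin_front, boats_mid, hopper, jar_mid, knob, pan_grip, pan_in, stop_bar
```

It moved 29 mm and then met 30 N along the axis, so the pin is at its stop. I'll release, back off and look.

>>> send_rows --deltas "0.001 0 0.001 0; 0.001 0 0.001 0; 0.001 0 0.001 0; 0.001 0 0.001 0" --claw 0.6

```text
t: 17.8
eef_pos: [0.5687, -0.0298, 0.2042]
tool_rot: [-0.0, 0.998, -0.066, 0.0]
contact_force: [-0.0, -0.4, 0.3]
gripper_width: 0.602
grasp_force: 0.0
```

>>> send_rows --deltas "-0.02 0 0 0; -0.045 0 0 0; -0.075 0 -0.02 0; -0.105 0 -0.04 0; -0.105 0 -0.06 0"

```text
t: 18.3
eef_pos: [0.4607, -0.0158, 0.263]
tool_rot: [-0.001, 0.998, -0.066, -0.003]
contact_force: [0.6, 0.4, 0.4]
gripper_width: 0.598
grasp_force: 0.0
```

```bash
python3 - <<'E'
from h import *
rows()
ims=[]
for c in("top","scene"):
    p,W,Hh=cloud(c); s=p["img"][150:310,260:420] if c=="top" else p["img"][205:365,215:375]
    ims.append(cv2.resize(s[:,:,::-1],(400,400),interpolation=cv2.INTER_CUBIC))
    for n in ("knob","ball0_center","pan_in","jar_mid","beaker_mid","boats_mid"):
        for d in bot.landmark_of(p,n)[:6]: print(c,n,RH.inv().apply(d["xyz"]-H0) if n[0] in "kp" or n[1]=="a" and n[2]=="l" else d["xyz"],round(d["confidence"],2))
cv2.imwrite("pics/g.png",np.hstack(ims))
E
```

```text
t 18.3 tcp [ 0.4607 -0.0158  0.263 ] F [0.6 0.4 0.4] w 0.598 gf 0.0
yaw -97.61 tilt z [-0.005   0.0025 -1.    ]
top knob [ 0.005  -0.0062  0.0114] 0.57
top knob [-0.1134 -0.003   0.2091] 0.51
top pan_in [-0.005  -0.0053  0.0053] 0.92
top jar_mid [0.6334, 0.2767, 0.0469] 0.84
top beaker_mid [0.586, -0.4713, 0.0465] 0.97
top boats_mid [0.5552, 0.4806, 0.0114] 0.94
scene pan_in [-0.0069 -0.0028  0.0037] 0.64
scene pan_in [ 0.0073 -0.0039  0.0132] 0.23
scene jar_mid [0.631, 0.2781, 0.0499] 0.63
scene beaker_mid [0.5816, -0.4763, 0.0486] 0.57
scene boats_mid [0.5553, 0.4819, 0.0095] 0.78
```

View pics/g.png

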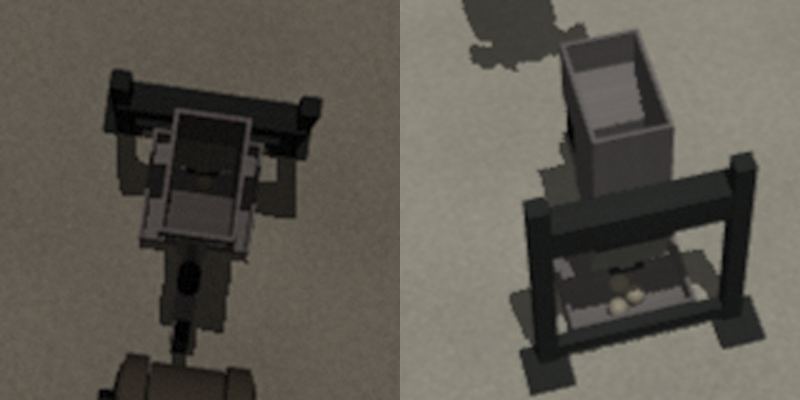

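The floor is open and at least three balls are visible in the pan at (618–638, 283–305). I'll check for strays with depth.

```bash
python3 - <<'E'
from h import *
for c in("top","scene"):
    p,W,Hh=cloud(c); X,Y,Z=Hh[...,0],Hh[...,1],Hh[...,2]
    out=(Z>.010)&(Z<.03)&(X>-.3)&(X<.3)&(abs(Y)<.3)&~((abs(Y+.003)<.066)&(X>-.075)&(X<.085))&~((abs(Y)<.125)&(X>.04)&(X<.1))&~((abs(Y)<.025)&(X<-.06))
    n,l,s,ce=cv2.connectedComponentsWithStats(out.astype(np.uint8))
    print(c,[(s[i,4],ce[i].round(),np.nanmean(Hh[l==i],0)) for i in range(1,n) if s[i,4]>2])
    if c=="scene": cv2.imwrite("pics/h.png",cv2.resize(p["img"][295:350,262:362,::-1]*1,(800,440),interpolation=cv2.INTER_CUBIC))
    for i in range(6):
        for d in bot.landmark_of(p,f"ball{i}_center")[:2]: print(c,i,RH.inv().apply(d["xyz"]-H0),round(d["confidence"],2))
E
```

```text
top [(np.int32(4), array([232., 240.]), array([-0.0817,  0.2923,  0.0227])), (np.int32(3), array([235., 247.]), array([-0.101 ,  0.2803,  0.0177])), (np.int32(10), array([232., 254.]), array([-0.1214,  0.2863,  0.0184]))]
top 2 [ 0.0047 -0.0056  0.0155] 0.41
scene [(np.int32(51), array([399., 259.]), array([-0.0909,  0.2902,  0.0206]))]
scene 1 [ 0.0383 -0.0177  0.0123] 0.62
scene 2 [ 0.0105 -0.002   0.015 ] 0.45
scene 3 [0.0622 0.0032 0.0215] 0.72
scene 4 [0.0236 0.0083 0.017 ] 0.43
scene 5 [-0.0817 -0.0032  0.2385] 0.74
```

View pics/h.png

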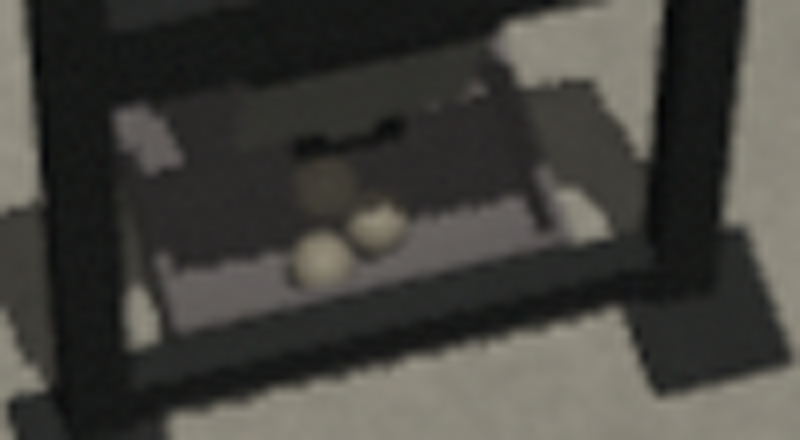

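```bash
python3 - <<'E'
from h import *
for c in ("top","scene"):
    p,W,Hh=cloud(c); X,Y,Z=Hh[...,0],Hh[...,1],Hh[...,2]
    m=(abs(X)<.033)&(abs(Y)<.03)&(Z<.2); print(c,m.sum(),np.histogram(Z[m],bins=np.arange(-.01,.21,.02)))
    g=p["img"].astype(int).mean(-1)
    if c=="top":
        print([tuple(a.round(3)) for a in Hh[m&(Z>.1)][:12]])
        print([tuple(a.round(3)) for a in Hh[m&(Z<.05)&(Z>.01)]])
E
```

```text
top 396 (array([146,  34,  17,  46,  80,  68,   5,   0,   0,   0]), array([-0.01,  0.01,  0.03,  0.05,  0.07,  0.09,  0.11,  0.13,  0.15,
        0.17,  0.19]))
[(np.float64(0.033), np.float64(0.017), np.float64(0.118)), (np.float64(0.031), np.float64(0.028), np.float64(0.104)), (np.float64(0.032), np.float64(0.025), np.float64(0.104)), (np.float64(0.032), np.float64(0.022), np.float64(0.102)), (np.float64(0.032), np.float64(0.02), np.float64(0.106)), (np.float64(0.032), np.float64(0.017), np.float64(0.105)), (np.float64(0.033), np.float64(0.014), np.float64(0.107)), (np.float64(0.033), np.float64(0.012), np.float64(0.107)), (np.float64(0.033), np.float64(-0.001), np.float64(0.119)), (np.float64(0.029), np.float64(0.027), np.float64(0.101)), (np.float64(0.029), np.float64(0.025), np.float64(0.101)), (np.float64(0.03), np.float64(0.019), np.float64(0.101))]
[(np.float64(0.02), np.float64(0.014), np.float64(0.047)), (np.float64(0.021), np.float64(0.016), np.float64(0.017)), (np.float64(0.018), np.float64(0.008), np.float64(0.046)), (np.float64(0.014), np.float64(0.013), np.float64(0.04
[... 2265 characters left out ...]
np.float64(0.007), np.float64(-0.011), np.float64(0.022)), (np.float64(0.007), np.float64(-0.014), np.float64(0.019)), (np.float64(0.01), np.float64(-0.025), np.float64(0.013)), (np.float64(0.003), np.float64(-0.003), np.float64(0.022)), (np.float64(0.003), np.float64(-0.006), np.float64(0.019)), (np.float64(0.004), np.float64(-0.009), np.float64(0.019)), (np.float64(0.004), np.float64(-0.012), np.float64(0.018)), (np.float64(0.005), np.float64(-0.014), np.float64(0.018)), (np.float64(0.003), np.float64(-0.018), np.float64(0.012))]
scene 449 (array([230,  79,  26,  45,  52,   7,   0,   0,   0,   0]), array([-0.01,  0.01,  0.03,  0.05,  0.07,  0.09,  0.11,  0.13,  0.15,
        0.17,  0.19]))
```

The chute is empty, the floor hangs fully open at about 46 mm, the balls are on the pan floor and there are no strays on the bench. The arm is clear, so I'm handing in.

```bash
python3 -c "
from station import bot
print(bot.hand_in())"
```

```text
the job is handed in; nothing more can be done
None
```

The job is handed in: the pan stands against the stop under the hopper (about 3 mm off-centre sideways), the pin is out and the floor is open; I saw only three of the six balls in the pan (the other three were hidden from both cameras, with none seen left in the chute or on the bench), and the jar, beaker and boats are where they were.

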